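# Hold a belt tensioner back for a belt change

## Robot

A 6-joint arm with a two-finger parallel gripper is mounted at the origin on the work surface. World frame = base frame: x ahead of the robot, y to its left, z up, the work surface at z = 0. Lengths are in m, angles in rad, forces in N, time in s.
With the tool pointing down it reaches from about 0.225 to 0.875 m from the base axis. Payload 3.4 kg.
Tool frame: the origin (TCP) lies on the centre line of the jaws, within the pads' length; the fingertips stand 17 mm ahead of it and the grasp point (between the pads) lies 2 mm behind it; z points along the fingers, y is the line along which they close (so a half turn about z gives the same grasp; the last joint's range is limited). The gripper opens to 85 mm and grips with 20 to 120 N. Pads are 22 mm wide; open, the fingers measure 114 mm over their backs; the gripper's body (76 mm by 85 mm) begins 54 mm behind the grasp point. The pads swing forward as they close: fully open they stand 13 mm farther back than shut.
Start: joints at [-1.31, 0.276, 1.505, -0, 1.361, -0.121], TCP at [0.214, -0.534, 0.228] pointing down, gripper open.
Joint ranges: [-2.89, 2.89], [-0.75, 2.08], [0.22, 2.7], [-1.18, 4.32], [0.11, 2.71], [-2.7, 2.7]. Speed limits (rad/s): [2.57, 2.57, 3.14, 3.14, 3.14, 3.14].

## Interface

Orientations are given as a unit quaternion [w, x, y, z].
In Python, from rig import manip gives the robot as it stands.
- The arm moves only by the tool move_arm, never from a script. Its argument "steps" is one flat list of numbers, 7 for each row, row after row: the turn, a rotation vector about the world's x, y, z normalised to -1 to 1, where 1 is 360 degrees, then the shift along the world's x, y, z normalised to -1 to 1, where 1 is 1 m, then the opening, from -1 (shut) to 1 (fully open). A call has exactly 10 rows; each row is the pose to reach, as a shift and turn from the pose commanded when the call began, turning the shorter way round; what a row does not reach only later rows make up. A row lasts 1/10 s, in which the tool goes at most 50 mm and 8.59 degrees, less where a joint would pass 70% of its speed; a pose out of reach is approached as far as the arm can. A call with a number of a shift or a turn outside -1 to 1 is refused whole. A call with a gripper value outside its range is refused whole. The fingers move at their own pace and stop on an object; "squeeze" is the grip in N (left out, the last holds). Time passes only in rows, so rows that repeat a pose let the fingers close, or fill a call up. It gives the time, the measured TCP pose, the force, the opening and the grip force at its end, in the units of the state.
- manip.get_state(): the state, without advancing time (a new reading comes with each control period).
- manip.get_image(name): name is "scene" or "side" or "wrist"; returns a dict with "pixels" (420x560x3 uint8, blue, green, red), "fx", "fy", "cx", "cy" (pixels), "R" (3x3) and "t" (3): a world point X has camera coordinates R X + t. Camera axes: x right, y down, z forward; pixel columns grow to the right and rows downward; lengths in m; the calibration is good to about 2 mm. A picture is of the moment at which its call begins. There is no depth.
- manip.sign_off(): hands the job in; it is judged then, once.
The state is a dict: "clock": time; "qpos": joint angles; "qd": joint speeds; "effort": joint torques, N m; "position": TCP position; "ee_rot": TCP orientation; "contact_force": force on the tool from outside, world axes, zero at the start; "moment": the same for the moment, N m; "width": finger opening in m; "gripper_force": force on a finger pad.
Only numpy, scipy, OpenCV 4.12 (cv2) and the standard library are available. Lean on these libraries where they do the work, as an engineer would, in place of code of your own. Each camera call takes 0.05 s, during which the arm holds its last target. There are 200 camera calls.

## Task

The shaker's belt drive on the lab bench needs a new belt, but a plastic bottle has fallen over in the way of its sprung tensioner arm. First pick that bottle up and stand it upright in the middle of the round rubber mat and let go of it; then move the tensioner arm by its upright post against its spring, well past the ratchet click, and finish while still holding it there with the fingers, because it springs back if let go. Leave everything else on the bench where it is.

Things in the scene. Friction and masses are not known exactly. Their poses are not given: they have to be found in the camera images.
- bottle: The fallen white plastic bottle: square body 54 x 54 mm with rounded edges, straight up to 108 mm from the base, then a round shoulder, neck and screw cap (38 mm in diameter) to 150 mm; about 0.2 kg. It lies on one flat side between the tensioner's post and the mat, its base in the path of the post. Origin: centre of its underside (base); z axis from base to cap, so z is level while it lies.
- mat: Round black rubber mat, 110 mm in diameter, 5 mm thick, fixed flat on the bench. Origin: centre of its underside, on the bench.
- drive: Belt drive with its cover off: aluminium plate 220 (x) x 260 (y) x 12 mm fixed on the bench, its front edge towards the robot, with a grey motor (up to 99 mm high) and a driven pulley on its right half and the tensioner arm on its left half. Origin: centre of the plate's underside; x away from the robot, y to the left.
- tensioner (a joint): Swing of the tensioner arm about its upright pivot, rad. 0: sprung rest, pointing to the robot and right; grows as the post moves left (clockwise from above). Spring at the post: 4 N at rest, 12 N at the end; the pawl adds a click of about 3 N more from 0.32, peaking before 0.42, passed at 0.52; hard stop 0.75. The click does not hold: let go, it springs back to 0.
- post_top (a point): Centre of the top of the upright steel post at the tensioner arm's end: round, 18 mm in diameter, rising from the bar (44 mm above the bench) to 110 mm above the bench, where this point is. It moves with the arm on a circle of 150 mm radius about the pivot.
- pivot (a point): Point on the tensioner's vertical pivot axis, at the top of its hub, 48 mm above the bench. From it the steel arm runs to the post: a level bar 24 mm wide, 30 to 44 mm above the bench, with a black idler wheel on it (40 mm in diameter, centre 85 mm from the pivot, top at 65 mm).
- screwdriver: Bystander: screwdriver, 150 mm long, lying at the left beyond the mat. Origin on the underside.
- dish: Bystander: small white dish, 70 mm in diameter, 18 mm high, near the robot. Origin: centre of the underside.
- wrench: Bystander: steel wrench 140 mm long lying at the right. Origin on the underside.
- beaker: Bystander: glass beaker, 70 mm in diameter, 90 mm high, beyond the mat. Origin: centre of the underside.
- bottle2: Bystander: a second white bottle of the same make (54 x 54 x 150 mm), already standing, at the far left. Origin: centre of the underside.
- jar: Bystander: amber glass jar with black cap, 64 mm in diameter, 80 mm high, at the right. Origin: centre of the underside.
Mind the look-alikes: they are no part of the job. Leave any purple look-alike of the bottle alone.

How it is judged:
On the way, in this order (a step that is already met when the one before it is completed fails the run):
1. the fallen bottle stands upright on the rubber mat, let go (angle between bottle's own z axis and vertical below 0.12 rad and horizontal distance between bottle and mat below 0.035 m and height (world z) of bottle between 0.001 and 0.012 m and contact force between the fingers and bottle below 0.05 N and linear speed of bottle below 0.03 m/s), for 0.3 s.
2. the fingers hold the tensioner arm past its click (value of joint tensioner above 0.54 rad and contact force between the fingers and tensioner above 2 N), for 0.2 s.
At the end, for the whole second after the job is handed in: The bottle stands upright (within 0.12 rad) on the mat, its base centre within 35 mm of the mat's centre, touched by neither robot nor tensioner; the fingers hold the tensioner still past its click (joint above 0.54 rad) with more than 2 N on it (all of step 2 and angle between bottle's own z axis and vertical below 0.12 rad and horizontal distance between bottle and mat below 0.035 m and height (world z) of bottle between 0.001 and 0.012 m and linear speed of bottle below 0.03 m/s and contact force between the arm and bottle below 0.05 N and velocity of joint tensioner between -0.05 and 0.05 rad/s and contact force between bottle and tensioner below 0.05 N); the arm keeps its last pose, push and grip.
It fails at once if another loose thing on the bench is pushed more than 30 mm from its place (distance of any of screwdriver, dish, wrench, beaker, bottle2, jar from where it was at the start of the episode above 0.03 m).
It fails at once if a standing bystander is tipped over (angle between any of dish, beaker, bottle2, jar's own z axis and vertical above 0.5 rad).
It also fails if it takes over 54 s, if anything falls off the work surface, if the arm or the gripper's body presses on something with over 40 N, if the wrist force passes 120 N, or if a joint passes its speed limit or range.

## Working session

There is one attempt and no reset: what is moved stays moved. The work goes in short steps, Python scripts to look and compute and a tool call to move; the robot and the scene stay as the last step left them, time stands still between calls to the robot, and variables do not carry over. Pictures are saved under pics/ and viewed, at most 10 in all, crops included, and the job is handed in when it is done.

Besides the shell and the picture viewer there is one more tool, called after ">>>" as name(argument=value, ...) on one line, values as JSON. move_arm: Moves the arm, as the interface text tells. Scaled input: -1 to 1 covers 1 m each way for a shift and 360 degrees each way for a turn. Its arguments: {"type":"object","properties":{"steps":{"type":"array"},"squeeze":{"type":"number"}},"required":["steps"]}

```bash
mkdir -p pics; cat > h.py <<'E'
import numpy as np,cv2,pickle
from rig import manip
def grab(n,f):
    d=manip.get_image(n); cv2.imwrite(f'pics/{f}.png',np.asarray(d['pixels'])); pickle.dump({k:np.asarray(v) for k,v in d.items()},open(f'pics/{f}.pkl','wb')); return d
def load(f): return pickle.load(open(f'pics/{f}.pkl','rb'))
def ray(d,u,v):
    R=np.asarray(d['R']);t=np.asarray(d['t'])
    return -R.T@t, R.T@np.array([(u-d['cx'])/d['fx'],(v-d['cy'])/d['fy'],1.])
def onz(d,u,v,z):
    c,r=ray(d,u,v); return c+r*(z-c[2])/r[2]
def tri(d1,p1,d2,p2):
    c1,r1=ray(d1,*p1);c2,r2=ray(d2,*p2)
    s=np.linalg.lstsq(np.c_[r1,-r2],c2-c1,rcond=None)[0]
    a,b=c1+r1*s[0],c2+r2*s[1]; return (a+b)/2,np.linalg.norm(a-b)
def proj(d,X):
    p=np.asarray(d['R'])@X+np.asarray(d['t']); return d['fx']*p[0]/p[2]+d['cx'],d['fy']*p[1]/p[2]+d['cy']
E
python3 -c "
from h import *
for n in ('scene','side'):
    d=grab(n,n+'0'); R=np.asarray(d['R']); print(n,d['fx'],(-R.T@np.asarray(d['t'])).round(3),R.round(2).tolist())
print(manip.get_state())"
```

```text
scene 446.72192327417866 [ 1.297 -0.773  1.067] [[0.74, 0.67, -0.02], [0.45, -0.52, -0.73], [-0.5, 0.53, -0.69]]
side 513.4076844406327 [0.399 0.941 1.195] [[-0.98, -0.22, 0.0], [-0.16, 0.73, -0.67], [0.14, -0.65, -0.74]]
{'clock': 0.1, 'qpos': array([-1.30999001e+00,  2.76498768e-01,  1.50601147e+00,  3.50828404e-05,
        1.36069257e+00, -1.20994517e-01]), 'qd': array([ 0.00070905, -0.00172427, -0.00170576,  0.00019612,  0.00025092,
        0.00019061]), 'effort': array([ 9.69809771e-04, -4.17696154e+01, -2.46405315e+01, -1.28933275e-04,
        5.80027787e-03, -2.42479040e-06]), 'position': array([ 0.21412646, -0.53312948,  0.22744306]), 'ee_rot': array([-8.04308548e-04,  9.81834164e-01,  1.89739365e-01, -3.91229644e-05]), 'contact_force': array([0.40187509, 0.31683398, 0.72626883]), 'moment': array([-0.0194051 , -0.02322885,  0.00178317]), 'gripper_force': 0.0, 'width': 0.08538180414055559}
```

View pics/scene0.png

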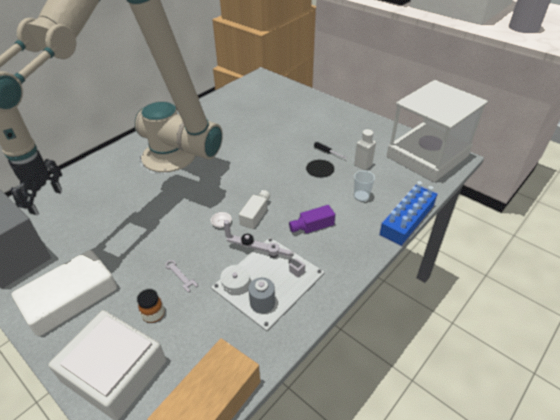

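View pics/side0.png

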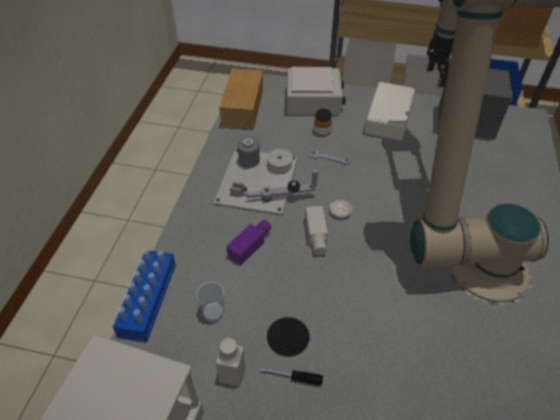

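The scene view shows the fallen white bottle at (254,208), cap to (264,196), and the mat at (320,168). The drive plate is at (268,282), with the post at about (228,230), the idler at (247,239) and the pivot at about (275,246). In the side view the bottle is at (316,228), the mat at (288,336) and the post at (314,180).
Candidates for the bottle are the fallen white one at scene (254,208), the purple one lying at (314,219) and the standing white one at (366,150). The white fallen one fits, because it lies between the post and the mat. I'll confirm it in one crop.

```bash
python3 -c "
from h import *
a=cv2.imread('pics/scene0.png')[175:275,195:315];b=cv2.imread('pics/side0.png')[150:270,210:354]
a=cv2.resize(a,(400,333*1),interpolation=2)
b=cv2.resize(b,(400,333),interpolation=2)
cv2.imwrite('pics/crop0.png',np.hstack([a,b]))
S,D=load('scene0'),load('side0')
for d,n,p in ((S,'scene',(320,168)),(D,'side',(288,336))):
    g=cv2.cvtColor(d['pixels'],6); m=(g<60).astype('uint8')
    k,l,s,c=cv2.connectedComponentsWithStats(m); i=l[p[1],p[0]]; print(n,'mat',s[i],c[i],onz(d,*c[i],.005))
    h=cv2.cvtColor(d['pixels'],40); 
    for q in ([(254,208)] if n=='scene' else [(316,220)]): print(h[q[1],q[0]],g[q[1],q[0]])
"
```

```text
scene mat [307 160  26  17 339] [319.66371681 168.17109145] [0.51212486 0.32260231 0.005     ]
[ 36   6 221] 220
side mat [ 267  317   42   40 1300] [287.67923077 336.53384615] [0.50887803 0.32690865 0.005     ]
[ 20  20 150] 146
```

View pics/crop0.png

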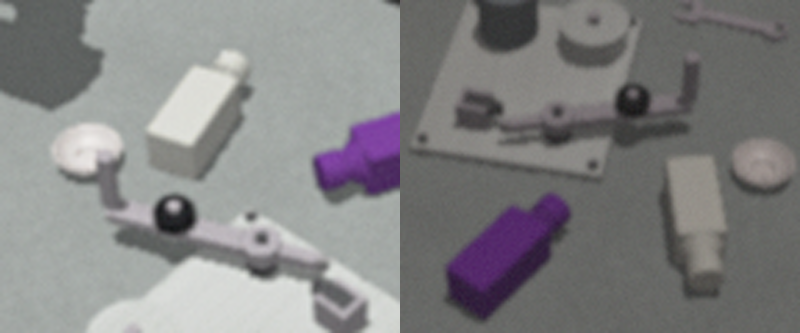

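The crop confirms it: the white bottle lies with its base towards the post and the dish, its cap pointing towards the mat.

```bash
python3 -c "
from h import *
S,D=load('scene0'),load('side0')
s=lambda x,y:(195+x*.3,175+y*.3)
e=lambda x,y:(210+(x-400)*.36,150+y*.36)
pr=lambda n,x:print(n,np.round(x,3))
for n,a,z in (('base corners',[(150,132),(197,146)],.054),('shoulder corners',[(195,67),(241,90)],.054)):
    for p in a: pr('sc '+n,onz(S,*s(*p),z))
for n,a in (('base',[(667,160),(716,158)]),('should',[(674,235),(724,235)])):
    for p in a: pr('si '+n,onz(D,*e(*p),.054))
pr('cap end sc',onz(S,*s(240,62),.035));pr('cap end si',onz(D,*e(705,286),.02))
pr('post',tri(S,s(106,155),D,e(691,57))[0]); pr('post sc',onz(S,*s(106,155),.11)); pr('post si',onz(D,*e(691,57),.11))
pr('piv',onz(S,*s(262,235),.048)); pr('piv',onz(D,*e(557,112),.048))
pr('dish',onz(S,*s(88,148),.018)); pr('dish',onz(D,*e(763,160),.018))
pr('beaker',onz(S,362,196,0)); pr('beaker',onz(D,212,312,0))
pr('idler',onz(S,*s(174,205),.065)); pr('purple cap',onz(S,*s(318,168),.02))
print(manip.get_state()['clock'])
"
```

```text
sc base corners [ 0.501 -0.088  0.054]
sc base corners [ 0.55  -0.072  0.054]
sc shoulder corners [0.468 0.009 0.054]
sc shoulder corners [0.528 0.014 0.054]
si base [ 0.537 -0.071  0.054]
si base [ 0.486 -0.085  0.054]
si should [0.511 0.029 0.054]
si should [0.461 0.018 0.054]
cap end sc [0.483 0.06  0.035]
cap end si [0.472 0.061 0.02 ]
post [ 0.533 -0.174  0.109]
post sc [ 0.536 -0.174  0.11 ]
post si [ 0.532 -0.175  0.11 ]
piv [ 0.67  -0.112  0.048]
piv [ 0.67  -0.12   0.048]
dish [ 0.443 -0.121  0.018]
dish [ 0.437 -0.126  0.018]
beaker [0.72 0.3  0.  ]
beaker [0.719 0.298 0.   ]
idler [ 0.595 -0.149  0.065]
purple cap [0.636 0.007 0.02 ]
0.1
```

```bash
python3 -c "
from scipy.spatial.transform import Rotation as R
import numpy as np
k=np.array([-.961,-.276,0])
print((R.from_rotvec(k*np.radians(30))*R.from_rotvec([0,0,np.radians(84)])).as_rotvec()/(2*np.pi))
print(k*.25)"
```

```text
[-0.08191093  0.03990797  0.22757257]
[-0.24025 -0.069    0.     ]
```

>>> move_arm(steps=[-0.082, 0.04, 0.2276, 0.266, 0.587, 0, 1, -0.082, 0.04, 0.2276, 0.266, 0.587, 0, 1, -0.082, 0.04, 0.2276, 0.266, 0.587, 0, 1, -0.082, 0.04, 0.2276, 0.266, 0.587, 0, 1, -0.082, 0.04, 0.2276, 0.266, 0.587, 0, 1, -0.082, 0.04, 0.2276, 0.266, 0.587, 0, 1, -0.082, 0.04, 0.2276, 0.266, 0.587, 0, 1, -0.082, 0.04, 0.2276, 0.266, 0.587, 0, 1, -0.082, 0.04, 0.2276, 0.266, 0.587, 0, 1, -0.082, 0.04, 0.2276, 0.266, 0.587, 0, 1])

```text
clock: 1.1
position: [0.421, -0.0759, 0.2285]
ee_rot: [0.204, 0.596, 0.762, -0.152]
contact_force: [1.0, -0.4, 0.0]
width: 0.0856
gripper_force: 0.0
```

```bash
cat > st.py <<'E'
from h import *
from scipy.spatial.transform import Rotation as R
s=manip.get_state(); q=s['ee_rot']; M=R.from_quat([q[1],q[2],q[3],q[0]]).as_matrix()
print(s['clock'],'q',s['qpos'].round(2),'p',s['position'].round(4),'F',s['contact_force'].round(1),'w',round(s['width'],4),s['gripper_force'])
print('y',M[:,1].round(3),'z',M[:,2].round(3))
E
python3 st.py
```

```text
1.1 q [ 0.08  0.02  1.94 -0.56  1.14  0.07] p [ 0.421  -0.0759  0.2285] F [ 1.  -0.4  0. ] w 0.0856 0.0
y [0.97  0.244 0.011] z [ 0.129 -0.475 -0.87 ]
```

>>> move_arm(steps=[0, 0, 0.005, 0.059, 0.13, -0.06, 1, 0, 0, 0.005, 0.059, 0.13, -0.06, 1, 0, 0, 0.005, 0.059, 0.13, -0.06, 1, 0, 0, 0.005, 0.059, 0.13, -0.06, 1, 0, 0, 0.005, 0.059, 0.13, -0.06, 1, 0, 0, 0.005, 0.059, 0.13, -0.06, 1, 0, 0, 0.005, 0.059, 0.13, -0.06, 1, 0, 0, 0.005, 0.059, 0.13, -0.06, 1, 0, 0, 0.005, 0.059, 0.13, -0.06, 1, 0, 0, 0.005, 0.059, 0.13, -0.06, 1])

```text
clock: 2.1
position: [0.4795, 0.0512, 0.1687]
ee_rot: [0.205, 0.587, 0.769, -0.149]
contact_force: [-0.1, -0.9, 0.2]
width: 0.0854
gripper_force: 0.0
```

```bash
python3 st.py; python3 -c "
from h import *
grab('wrist','w1')"
```

```text
2.1 q [ 0.34  0.23  1.86 -0.57  1.15  0.34] p [0.4795 0.0512 0.1687] F [-0.1 -0.9  0.2] w 0.0854 0.0
y [0.964 0.267 0.012] z [ 0.141 -0.47  -0.871]
```

View pics/w1.png

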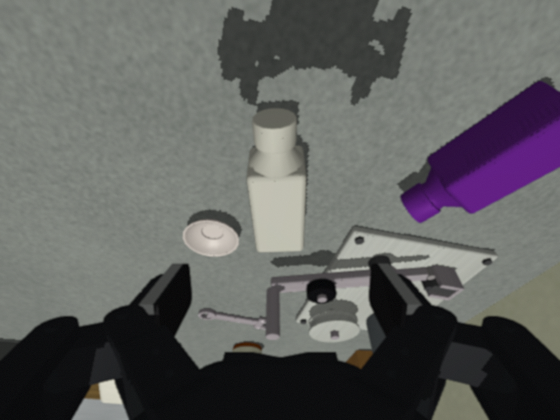

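The wrist view shows the bottle aligned between the fingers. Its top-face base corners are at (256,251) and (303,251), with the shoulder at (250,180) and (305,178).

```bash
python3 -c "
from h import *
d=load('w1')
P=[onz(d,*p,.054) for p in ((256,251),(303,251),(250,180),(305,178))]
for p in P: print(p.round(4))
b=(P[0]+P[1])/2;s=(P[2]+P[3])/2;print(b,s,np.linalg.norm(s-b),np.degrees(np.arctan2(*(s-b)[1::-1])))
"
```

```text
[ 0.4908 -0.0838  0.054 ]
[ 0.5413 -0.0706  0.054 ]
[0.4647 0.0127 0.054 ]
[0.5104 0.0271 0.054 ]
[ 0.51606172 -0.07718051  0.054     ] [0.48751686 0.01991536 0.054     ] 0.10120482884703458 106.38261979305044
```

>>> move_arm(steps=[0, 0, 0, 0.0062, -0.0213, -0.045, 1, 0, 0, 0, 0.0123, -0.0427, -0.09, 1, 0, 0, 0, 0.016, -0.055, -0.118, 1, 0, 0, 0, 0.0185, -0.064, -0.136, 1, 0, 0, 0, 0.0185, -0.064, -0.136, 1, 0, 0, 0, 0.0185, -0.064, -0.136, 1, 0, 0, 0, 0.0185, -0.064, -0.136, -1, 0, 0, 0, 0.0185, -0.064, -0.136, -1, 0, 0, 0, 0.0185, -0.064, -0.136, -1, 0, 0, 0, 0.0185, -0.064, -0.136, -1], squeeze=40)

```text
clock: 3.15
position: [0.4988, -0.0116, 0.0336]
ee_rot: [0.206, 0.586, 0.769, -0.148]
contact_force: [-1.6, 3.3, 5.5]
width: 0.0529
gripper_force: 43.0
```

```bash
python3 st.py
```

```text
3.15 q [ 0.2   0.4   2.05 -0.75  0.8   0.5 ] p [ 0.4988 -0.0116  0.0336] F [-1.6  3.3  5.5] w 0.0529 42.998138666152954
y [0.963 0.269 0.013] z [ 0.143 -0.47  -0.871]
```

>>> move_arm(steps=[0, 0, 0, 0, 0, 0.03, -1, 0, 0, 0, 0, 0, 0.07, -1, 0, 0, 0, 0, 0, 0.11, -1, 0.022, 0.006, 0, 0, 0.02, 0.14, -1, 0.044, 0.0126, 0, 0, 0.04, 0.14, -1, 0.066, 0.019, 0, 0, 0.06, 0.14, -1, 0.088, 0.025, 0, 0, 0.09, 0.14, -1, 0.11, 0.0315, 0, 0, 0.12, 0.14, -1, 0.132, 0.038, 0, 0, 0.15, 0.14, -1, 0.154, 0.044, 0, 0, 0.18, 0.14, -1])

```text
clock: 4.15
position: [0.4988, 0.1686, 0.1735]
ee_rot: [-0.195, 0.588, 0.77, 0.151]
contact_force: [-1.3, 0.4, -2.1]
width: 0.0529
gripper_force: 43.1
```

```bash
python3 st.py
```

```text
4.15 q [-0.13  0.3   1.73  0.47  1.34 -0.56] p [0.4988 0.1686 0.1735] F [-1.3  0.4 -2.1] w 0.0529 43.13735067844391
y [0.965 0.262 0.003] z [-0.123  0.461 -0.879]
```

>>> move_arm(steps=[0.0214, 0.006, 0, 0.003, 0.03, 0, -1, 0.043, 0.0123, 0, 0.006, 0.06, 0, -1, 0.064, 0.0185, 0, 0.009, 0.09, 0, -1, 0.0857, 0.0246, 0, 0.012, 0.12, 0, -1, 0.0857, 0.0246, 0, 0.0147, 0.15, 0, -1, 0.0857, 0.0246, 0, 0.0147, 0.15, -0.03, -1, 0.0857, 0.0246, 0, 0.0147, 0.15, -0.06, -1, 0.0857, 0.0246, 0, 0.0147, 0.15, -0.06, -1, 0.0857, 0.0246, 0, 0.0147, 0.15, -0.06, -1, 0.0857, 0.0246, 0, 0.0147, 0.15, -0.06, -1])

```text
clock: 5.15
position: [0.5135, 0.3178, 0.1137]
ee_rot: [-0.401, 0.525, 0.687, 0.303]
contact_force: [0.7, 0.8, -0.7]
width: 0.0533
gripper_force: 43.2
```

```bash
python3 st.py; python3 -c "
from h import *
a=grab('side','s2');b=grab('scene','c2')
a=cv2.resize(np.asarray(a['pixels'])[220:400,200:380],(400,400),interpolation=2);b=cv2.resize(np.asarray(b['pixels'])[80:230,240:390],(400,400),interpolation=2)
cv2.imwrite('pics/m2.png',np.hstack([a,b]))"
```

```text
5.15 q [-0.1   0.61  1.81  0.96  1.41 -0.89] p [0.5135 0.3178 0.1137] F [ 0.7  0.8 -0.7] w 0.0533 43.18060576915741
y [ 0.964  0.264 -0.005] z [-0.232  0.838 -0.495]
```

View pics/m2.png

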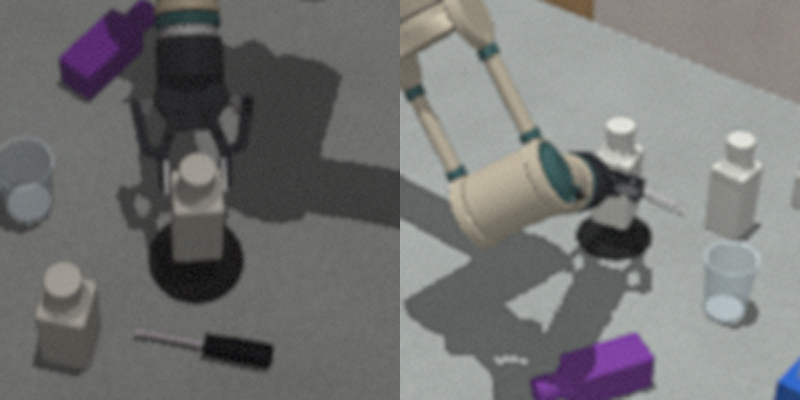

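The side and scene crops show the bottle upright and centred over the mat, clear of the screwdriver, the beaker and the second bottle. I'm lowering it slowly.

>>> move_arm(steps=[0, 0, 0, 0, 0, -0.01, -1, 0, 0, 0, 0, 0, -0.02, -1, 0, 0, 0, 0, 0, -0.025, -1, 0, 0, 0, 0, 0, -0.028, -1, 0, 0, 0, 0, 0, -0.031, -1, 0, 0, 0, 0, 0, -0.034, -1, 0, 0, 0, 0, 0, -0.036, -1, 0, 0, 0, 0, 0, -0.038, -1, 0, 0, 0, 0, 0, -0.039, -1, 0, 0, 0, 0, 0, -0.039, -1])

```text
clock: 6.25
position: [0.5127, 0.3181, 0.0782]
ee_rot: [-0.404, 0.524, 0.685, 0.305]
contact_force: [-1.1, -9.9, 16.8]
width: 0.0536
gripper_force: 45.2
```

```bash
python3 st.py
```

```text
6.25 q [-0.1   0.67  1.83  0.98  1.37 -0.96] p [0.5127 0.3181 0.0782] F [-1.1 -9.9 16.8] w 0.0536 45.18397271633148
y [ 0.964  0.265 -0.005] z [-0.234  0.841 -0.487]
```

>>> move_arm(steps=[0, 0, 0, 0, 0, 0.0015, -1, 0, 0, 0, 0, 0, 0.003, -1, 0, 0, 0, 0, 0, 0.003, 1, 0, 0, 0, 0, 0, 0.003, 1, 0, 0, 0, 0, 0, 0.003, 1, 0, 0, 0, 0, 0, 0.003, 1, 0, 0, 0, 0, 0, 0.003, 1, 0, 0, 0, 0, 0, 0.003, 1, 0, 0, 0, 0, 0, 0.003, 1, 0, 0, 0, 0, 0, 0.003, 1])

```text
clock: 7.25
position: [0.5128, 0.3178, 0.0762]
ee_rot: [-0.402, 0.526, 0.686, 0.302]
contact_force: [-0.4, -0.5, 0.5]
width: 0.0854
gripper_force: 0.0
```

>>> move_arm(steps=[0, 0, 0, 0.0047, -0.0168, 0.0097, 1, 0, 0, 0, 0.0094, -0.0336, 0.0195, 1, 0, 0, 0, 0.0164, -0.0589, 0.034, 1, 0, 0, 0, 0.0234, -0.0841, 0.0487, 1, 0, 0, 0, 0.0328, -0.118, 0.068, 1, 0, 0, 0, 0.0328, -0.118, 0.1, 1, 0, 0, 0, 0.0328, -0.118, 0.13, 1, 0, 0, 0, 0.0328, -0.118, 0.13, 1, 0, 0, 0, 0.0328, -0.118, 0.13, 1, 0, 0, 0, 0.0328, -0.118, 0.13, 1])

```text
clock: 8.25
position: [0.5455, 0.199, 0.2058]
ee_rot: [-0.402, 0.526, 0.686, 0.302]
contact_force: [0.2, 0.8, -0.2]
width: 0.0853
gripper_force: 0.0
```

```bash
python3 st.py; python3 -c "
from h import *
a=grab('side','s3');b=grab('scene','c3')
a=cv2.resize(np.asarray(a['pixels'])[150:390,200:380],(450,600),interpolation=2)
b=cv2.resize(np.asarray(b['pixels'])[110:290,200:380],(350,350),interpolation=2);b=np.vstack([b,np.zeros((250,350,3),'uint8')])
cv2.imwrite('pics/m3.png',np.hstack([a,b]))"
```

```text
8.25 q [-0.28  0.54  1.63  0.84  1.66 -0.78] p [0.5455 0.199  0.2058] F [ 0.2  0.8 -0.2] w 0.0853 0.0
y [ 0.965  0.264 -0.009] z [-0.233  0.837 -0.495]
```

View pics/m3.png

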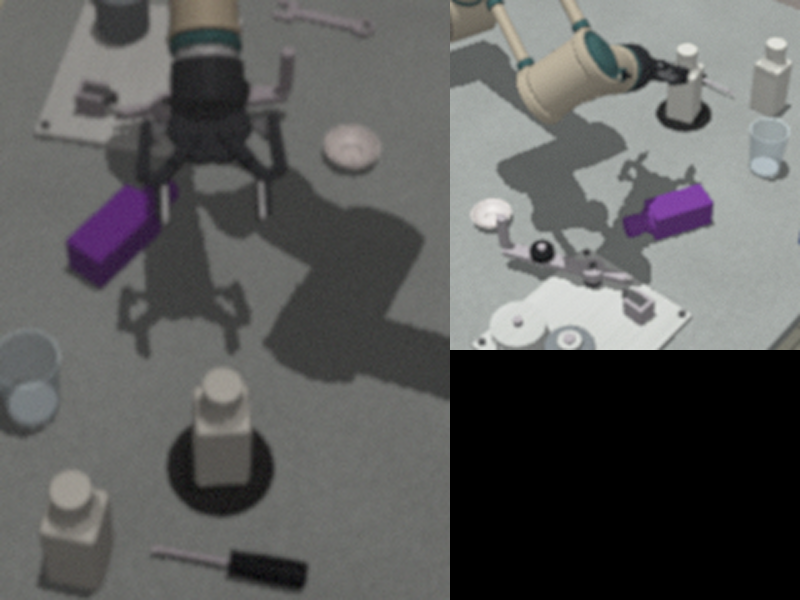

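The bottle stands upright in the middle of the mat, with the base at side-crop (222,470) and the mat centre at (221,467). Next is the tensioner.

```bash
python3 -c "
from h import *
from scipy.spatial.transform import Rotation as R
q=manip.get_state()['ee_rot'];A=R.from_quat([q[1],q[2],q[3],q[0]])
h=np.radians(-67);y=np.array([np.cos(h),np.sin(h),0]);z=np.array([0,0,-1.]);B=R.from_matrix(np.c_[np.cross(y,z),y,z])
r=(B*A.inv()).as_rotvec()/(2*np.pi);print(r,np.linalg.norm(r)*360)"
```

```text
[-0.16419771  0.07786746 -0.20481774] 98.57332116875713
```

>>> move_arm(steps=[-0.1642, 0.0779, -0.2048, -0.0125, -0.373, 0.02, 1, -0.1642, 0.0779, -0.2048, -0.0125, -0.373, 0.02, 1, -0.1642, 0.0779, -0.2048, -0.0125, -0.373, 0.02, 1, -0.1642, 0.0779, -0.2048, -0.0125, -0.373, 0.02, 1, -0.1642, 0.0779, -0.2048, -0.0125, -0.373, 0.02, 1, -0.1642, 0.0779, -0.2048, -0.0125, -0.373, 0.02, 1, -0.1642, 0.0779, -0.2048, -0.0125, -0.373, 0.02, 1, -0.1642, 0.0779, -0.2048, -0.0125, -0.373, 0.02, 1, -0.1642, 0.0779, -0.2048, -0.0125, -0.373, 0.02, 1, -0.1642, 0.0779, -0.2048, -0.0125, -0.373, 0.02, 1])

```text
clock: 9.35
position: [0.5325, -0.1744, 0.2257]
ee_rot: [-0.057, 0.958, 0.276, 0.042]
contact_force: [0.0, 0.8, -0.8]
width: 0.0856
gripper_force: 0.0
```

```bash
python3 st.py; python3 -c "
from h import *
from scipy.spatial.transform import Rotation as R
q=manip.get_state()['ee_rot'];A=R.from_quat([q[1],q[2],q[3],q[0]])
h=np.radians(-67);y=np.array([np.cos(h),np.sin(h),0]);z=np.array([0,0,-1.]);B=R.from_matrix(np.c_[np.cross(y,z),y,z])
r=(B*A.inv()).as_rotvec()/(2*np.pi);print(r,np.linalg.norm(r)*360)"
```

```text
9.35 q [-0.53  0.26  1.55  0.14  1.36  0.45] p [ 0.5325 -0.1744  0.2257] F [ 0.   0.8 -0.8] w 0.0856 0.0
y [ 0.534 -0.841 -0.086] z [ 0.05   0.133 -0.99 ]
[-0.02049218  0.00960793 -0.02535415] 12.235099977660449
```

>>> move_arm(steps=[-0.0205, 0.0096, -0.0254, 0, 0, 0, 1, -0.0205, 0.0096, -0.0254, 0, 0, 0, 1, -0.0205, 0.0096, -0.0254, 0, 0, 0, 1, -0.0205, 0.0096, -0.0254, 0, 0, 0, 1, -0.0205, 0.0096, -0.0254, 0, 0, 0, 1, -0.0205, 0.0096, -0.0254, 0, 0, 0, 1, -0.0205, 0.0096, -0.0254, 0, 0, 0, 1, -0.0205, 0.0096, -0.0254, 0, 0, 0, 1, -0.0205, 0.0096, -0.0254, 0, 0, 0, 1, -0.0205, 0.0096, -0.0254, 0, 0, 0, 1])

```text
clock: 10.35
position: [0.5331, -0.1733, 0.2263]
ee_rot: [-0.001, 0.979, 0.203, 0.001]
contact_force: [-0.3, 0.1, 1.1]
width: 0.0853
gripper_force: 0.0
```

```bash
python3 st.py; python3 -c "
from h import *
grab('wrist','w4')"
```

```text
10.35 q [-0.44  0.25  1.54  0.    1.35  0.72] p [ 0.5331 -0.1733  0.2263] F [-0.3  0.1  1.1] w 0.0853 0.0
y [ 0.397 -0.918 -0.002] z [ 0.002  0.003 -1.   ]
```

View pics/w4.png

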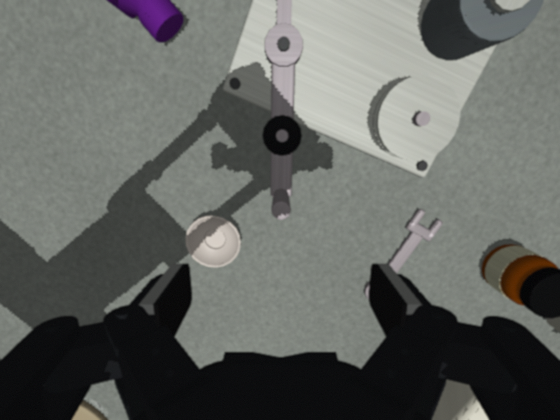

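The wrist view shows the post top at about (281,209), the idler at (282,135) and the pivot at (284,44), with the post centred between the fingers.

```bash
python3 -c "
from h import *
d=load('w4');P=onz(d,281,209,.11);V=onz(d,284,44,.048);I=onz(d,282,135,.065);print(P,V,I,np.linalg.norm((P-V)[:2]),proj(d,np.array([.533,-.174,.11])),ray(d,281,209)[0])
V0=np.array([.67,-.116]) if 0 else V[:2]
dd=(P-V)[:2];th=np.arctan2(dd[1],dd[0])
for a in (0,.1,.2,.3,.4,.5,.6,.65): print(a,(V0+.15*np.array([np.cos(th-a),np.sin(th-a)])-V0-.15*np.array([np.cos(th),np.sin(th)])).round(4))
"
```

```text
[ 0.53528522 -0.17439204  0.11      ] [ 0.67239827 -0.11844391  0.048     ] [ 0.59410713 -0.15015905  0.065     ] 0.14808842396863306 (np.float64(279.59235270622685), np.float64(211.0912103900995)) [ 0.59705303 -0.14704319  0.37065924]
0 [0. 0.]
0.1 [-0.005   0.0141]
0.2 [-0.0085  0.0287]
0.3 [-0.0105  0.0436]
0.4 [-0.0111  0.0586]
0.5 [-0.0102  0.0735]
0.6 [-0.0077  0.0883]
0.65 [-0.006   0.0956]
```

>>> move_arm(steps=[0, 0, 0, 0.001, -0.001, -0.04, 1, 0, 0, 0, 0.001, -0.001, -0.08, 1, 0, 0, 0, 0.001, -0.001, -0.115, 1, 0, 0, 0, 0.001, -0.001, -0.141, 1, 0, 0, 0, 0.001, -0.001, -0.141, 1, 0, 0, 0, 0.001, -0.001, -0.141, -1, 0, 0, 0, 0.001, -0.001, -0.141, -1, 0, 0, 0, 0.001, -0.001, -0.141, -1, 0, 0, 0, 0.001, -0.001, -0.141, -1, 0, 0, 0, 0.001, -0.001, -0.141, -1], squeeze=60)

```text
clock: 11.4
position: [0.5342, -0.1735, 0.0865]
ee_rot: [-0.002, 0.979, 0.203, 0.002]
contact_force: [-1.3, 1.3, 6.9]
width: 0.0162
gripper_force: 58.4
```

```bash
python3 st.py
```

```text
11.4 q [-0.44  0.37  1.74  0.01  1.03  0.72] p [ 0.5342 -0.1735  0.0865] F [-1.3  1.3  6.9] w 0.0162 58.437543511390686
y [ 0.397 -0.918 -0.002] z [ 0.003  0.004 -1.   ]
```

>>> move_arm(steps=[0, 0, -0.008, -0.0026, 0.007, 0, -1, 0, 0, -0.016, -0.005, 0.0141, 0, -1, 0, 0, -0.032, -0.0085, 0.0287, 0, -1, 0, 0, -0.048, -0.0105, 0.0436, 0, -1, 0, 0, -0.064, -0.0111, 0.0586, 0, -1, 0, 0, -0.08, -0.0102, 0.0735, 0, -1, 0, 0, -0.095, -0.0077, 0.0883, 0, -1, 0, 0, -0.103, -0.006, 0.0956, 0, -1, 0, 0, -0.103, -0.006, 0.0956, 0, -1, 0, 0, -0.103, -0.006, 0.0956, 0, -1])

```text
clock: 12.4
position: [0.5272, -0.0815, 0.0865]
ee_rot: [0.003, 0.993, -0.117, 0.001]
contact_force: [-4.2, -8.7, 6.3]
width: 0.016
gripper_force: 59.1
```

```bash
python3 st.py; python3 -c "
from h import *
a=grab('side','s5');b=grab('scene','c5')
a=cv2.resize(np.asarray(a['pixels'])[110:390,190:400],(450,600),interpolation=2)
b=cv2.resize(np.asarray(b['pixels'])[110:330,180:380],(350,385),interpolation=2);b=np.vstack([b,np.zeros((215,350,3),'uint8')])
cv2.imwrite('pics/m5.png',np.hstack([a,b]))"
```

```text
12.4 q [-0.28  0.33  1.81 -0.01  1.    1.53] p [ 0.5272 -0.0815  0.0865] F [-4.2 -8.7  6.3] w 0.016 59.0640789270401
y [-0.233 -0.972  0.005] z [ 0.002 -0.006 -1.   ]
```

View pics/m5.png

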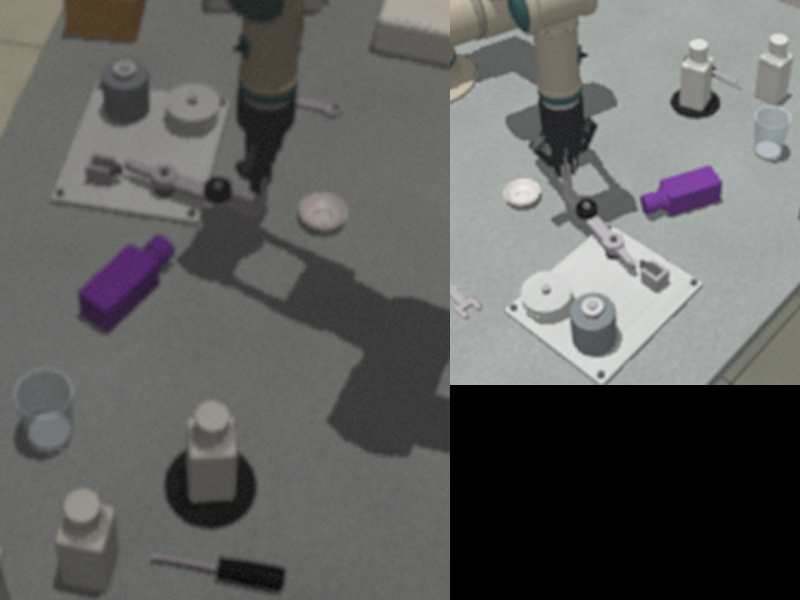

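The tensioner arm has swung over with the post still in the fingers: the chord of about 92 mm gives about 0.62 rad. The bottle stands on the mat and nothing else has moved. I'll hold a second to settle, then hand in.

>>> move_arm(steps=[0, 0, 0, 0, 0.002, 0, -1, 0, 0, 0, 0, 0.002, 0, -1, 0, 0, 0, 0, 0.002, 0, -1, 0, 0, 0, 0, 0.002, 0, -1, 0, 0, 0, 0, 0.002, 0, -1, 0, 0, 0, 0, 0.002, 0, -1, 0, 0, 0, 0, 0.002, 0, -1, 0, 0, 0, 0, 0.002, 0, -1, 0, 0, 0, 0, 0.002, 0, -1, 0, 0, 0, 0, 0.002, 0, -1])

```text
clock: 13.5
position: [0.5275, -0.0803, 0.0866]
ee_rot: [0.003, 0.993, -0.118, 0.002]
contact_force: [-4.3, -10.2, 5.4]
width: 0.016
gripper_force: 59.0
```

```bash
python3 st.py; python3 -c "
from h import *
print(manip.sign_off())"
```

```text
13.5 q [-0.28  0.33  1.81 -0.01  1.    1.53] p [ 0.5275 -0.0803  0.0866] F [ -4.3 -10.2   5.4] w 0.016 58.97656559944153
y [-0.234 -0.972  0.005] z [ 0.003 -0.006 -1.   ]
the job is handed in; nothing more can be done
None
```

The job is handed in at 13.5 s (no verdict was returned): the bottle stands upright, let go, in the middle of the mat, and the fingers hold the tensioner post at about 0.63 rad by my estimate, past the click.

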